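# Tip spent dental models into the dust pit

## Robot

A 6-joint arm with a two-finger parallel gripper is mounted at the origin on the work surface. World frame = base frame: x ahead of the robot, y to its left, z up, the work surface at z = 0. Lengths are in m, angles in rad, forces in N, time in s.
With the tool pointing down it reaches from about 0.375 to 0.9 m from the base axis. Payload 3.1 kg.
Tool frame: the origin (TCP) lies midway between the tips of the shut fingers; the grasp point (between the pads) lies 19 mm behind it (pinch_z is the distance from the TCP to the grasp point, in m); y points along the fingers, z is the direction in which the jaws open and shut, and the axes are right-handed (so a half turn about y gives the same grasp; the last joint's range is limited). The gripper opens to 87 mm and grips with 3 to 60 N. Pads are 19 mm wide; open, the fingers measure 117 mm over their backs; the gripper's body (75 mm by 190 mm) begins 51 mm behind the grasp point.
Start: joints at [1.004, 0.527, 1.433, -0, 1.181, -0.178], TCP at [0.237, 0.578, 0.223] pointing down, gripper open.
Joint ranges: [-3.08, 3.08], [-0.75, 2.2], [0.22, 2.44], [-1.43, 4.57], [0, 2.65], [-2.85, 2.85]. Speed limits (rad/s): [2.79, 2.79, 3.14, 3.14, 3.14, 3.14].

## Interface

Orientations are given as a unit quaternion [x, y, z, w].
In Python, from rig import * gives the robot as it stands.
- The arm moves only by the tool drive_tool, never from a script. Its argument "plan" is a list of rows, each a list of 7 numbers: the shift along the tool's x, y, z in mm, then the turn, a rotation vector about the tool's x, y, z in degrees, then the finger opening in mm, from 0 to 87. A call has 1 to 10 rows; each row is the pose to reach, as a shift and turn from the pose commanded when the call began, along the tool's axes at that moment; what a row does not reach only later rows make up. A row lasts 1/10 s, in which the tool goes at most 50 mm and 8.59 degrees, less where a joint would pass 70% of its speed; a pose out of reach is approached as far as the arm can. A call with a gripper value outside its range is refused whole. The fingers move at their own pace and stop on an object; "newtons" is the grip in N (left out, the last holds). Time passes only in rows, so rows that repeat a pose let the fingers close. It gives the time, the measured TCP pose, the force and the opening at its end, in the units of the state.
- get_obs(): the state, without advancing time (a new reading comes with each control period).
- camera(name): name is "scene" or "top" or "wrist"; returns the picture (400x640x3 uint8, blue, green, red); there is no depth.
- get_calibration(name): a dict with "fx", "fy", "cx", "cy" (pixels), "origin" and "rotation" of the camera in the world; the wrist camera has in their place "tool_from_camera" (4x4, takes a point from camera to tool coordinates, whose origin is the TCP and whose axes are the tool frame's). Camera axes: x right, y down, z forward; pixel columns grow to the right and rows downward; lengths in m; the calibration is good to about 2 mm. A picture is of the moment at which its call begins: read the wrist's pose just before it. get_calibration takes no time and is no camera call.
- hand_in(): hands the job in, once; it reports no verdict.
Trained networks look in the newest picture that a camera, given by its name, has taken for a name from the list of things; names that differ only in an ending like _2 or _b are one class to them, and where a whole thing is asked for, a point or a joint stands for the part that bears it (a point fixed in the world has none). Each returns a list of dicts, best first, with "conf" (0 to 1); they miss things now and then, are a little off and sometimes report something else, mostly with a low value. They report only what shows in the picture. A call takes as long as a camera call.
- spot_in(camera, target): "location" ([column, row] in pixels, amid what is visible of it).
- mark_of(camera, target): "location" ([column, row] in pixels: a listed point, or the origin of a listed thing).
The state is a dict: "time": time; "q": joint angles; "joint_velocities": joint speeds; "joint_torque": joint torques, N m; "position": TCP position; "tool_rot": TCP orientation; "ft_force": force on the tool from outside, world axes, zero at the start; "moment": the same for the moment, N m; "grip_width": finger opening in m.
Only numpy, scipy, OpenCV 4.12 (cv2) and the standard library are available. Lean on these libraries where they do the work, as an engineer would, in place of code of your own. Each camera call takes 0.05 s, during which the arm holds its last target. There are 200 camera calls.

## Task

Clear the spent dental models that lie loose on the bench into the dust pit: pull the extraction knob fully out, flip up the ring pull in the flush hatch, lift the hatch by it and swing it wide open to its stop, and put every loose model down in the well. Then shut the hatch flush, with its ring folded flat in its recess, and last push the extraction knob fully home; the extraction must be on (knob out) all the time the hatch is open. Leave the bowl, the bottle and the blue bin of kept models where they are.

Things in the scene. Friction and masses are not known exactly. Their poses are not given: they have to be found in the camera images.
- deck: Dust pit deck: a fixed grey box on the bench, 280 (its x) by 240 (its y) by 90 mm high, turned by up to 15 degrees; origin at the centre of its underside, z up. In it, centred on the origin, is a well 200 (x) by 170 (y) mm inside, floor 6 mm and rim 90 mm above the bench, covered by the hatch.
- hatch_hinge (a point): Middle of the hatch's hinge line, which runs along the deck's x at deck y = +95, z = 90 mm. Axes as the deck's while shut; turns with the hatch. The plain aluminium hatch is 216 (x) by 190 (y) mm, 12 mm thick, its top flush with the deck; its free edge lies at deck y = -95 mm, with no gap to pry in. Below it hangs the recess cup, to 30 mm below its top face.
- hatch (a joint): Angle of the hatch in rad: 0 shut and flush, 1.92 (110 degrees) fully open at its stop, leaning back over the deck's +y side. It weighs 0.4 kg; its stiff friction hinge (0.5 N m) keeps it where it is left, so it must be pushed both to open fully and to close.
- ring (a joint): Angle of the steel ring pull relative to the hatch in rad: 0 folded flat in its recess, 1.57 square to the hatch, stop at 1.75. Swings easily, almost without friction, and may stay up after the hatch is shut. Its pivot is parallel to the hinge, 96 mm from it (deck y = -1 mm when shut), 7 mm below the hatch's top face.
- ring_bar (a point): Centre of the ring pull's free bar. The ring is a rectangular bail of 8 mm round bar; this bar runs along the deck's x, 48 mm from the pivot, and swings up towards the hinge; folded it lies at deck y = -49, z = 83 mm. Opening inside the ring 48 (x) by 40 mm. Recess round it 76 mm (x), deck y +11 to -83 mm, 28 mm deep below the hatch's face: a finger fits on each side of the bar.
- knob (a joint): Travel of the extraction knob in m: 0 fully home (extraction off), 0.040 fully out (on). An over-centre detent holds it at either end with about 5 N and snaps it to the nearer end if let go between.
- knob_grip (a point): Centre of the black extraction knob: a horizontal cylinder 30 mm in diameter and 26 mm long, its centre 55 mm above the bench, on a 12 mm stem, in front of a fixed white valve box (60 by 70 mm, 90 mm high). x axis points from the knob into the valve box (push-home direction; the knob is pulled out along -x), z up. Fully home, the knob's back face is 25 mm from the box.
- bowl: Bystander: a green mixing bowl, 100 mm across, 55 mm high, loose; origin under its centre.
- bottle: Bystander: a green bottle with a yellow cap, 60 mm diameter, 160 mm high, loose; origin under its centre.
- bin: Bystander: an open blue bin, 100 by 190 by 70 mm, full of dental models that are being kept; origin under its centre.
- model0_center (a point): Centre (17 mm above its underside) of a loose spent dental model lying on the bench: a tan block 52 (its x) by 56 (its y) by 34 mm high (z up), a flat base 22 mm high with straight sides and a horseshoe of teeth on top; 65 to 120 g. Two to four of them are present.
- model1_center (a point): Centre (17 mm above its underside) of a loose spent dental model lying on the bench: a tan block 52 (its x) by 56 (its y) by 34 mm high (z up), a flat base 22 mm high with straight sides and a horseshoe of teeth on top; 65 to 120 g. Two to four of them are present.
- model2_center (a point): Centre (17 mm above its underside) of a loose spent dental model lying on the bench: a tan block 52 (its x) by 56 (its y) by 34 mm high (z up), a flat base 22 mm high with straight sides and a horseshoe of teeth on top; 65 to 120 g. Two to four of them are present.
- model3_center (a point): Centre (17 mm above its underside) of a loose spent dental model lying on the bench: a tan block 52 (its x) by 56 (its y) by 34 mm high (z up), a flat base 22 mm high with straight sides and a horseshoe of teeth on top; 65 to 120 g. Two to four of them are present.

How it is judged:
On the way, in this order (a step that is already met when the one before it is completed fails the run):
1. the extraction knob is pulled fully out, with the hatch still shut (value of joint knob above 0.034 m and value of joint hatch below 0.04 rad), for 0.2 s.
2. the ring pull is flipped up out of its recess (value of joint ring above 0.8 rad), for 0.1 s.
3. the hatch is swung wide open (value of joint hatch above 1.6 rad), for 0.2 s.
4. every loose model is down in the well (x of model0_center in the frame of deck between -0.1 and 0.1 m and y of model0_center in the frame of deck between -0.085 and 0.085 m and z of each of model0_center, model1_center, model2_center, model3_center in the frame of deck below 0.065 m and x of model1_center in the frame of deck between -0.1 and 0.1 m and y of model1_center in the frame of deck between -0.085 and 0.085 m and x of model2_center in the frame of deck between -0.1 and 0.1 m and y of model2_center in the frame of deck between -0.085 and 0.085 m and x of model3_center in the frame of deck between -0.1 and 0.1 m and y of model3_center in the frame of deck between -0.085 and 0.085 m), for 0.2 s.
5. the hatch is shut flush (value of joint hatch below 0.04 rad), for 0.2 s.
At the end, for the whole second after the job is handed in: Every model present lies at rest with its centre inside the 200 by 170 mm well and less than 65 mm above the bench; hatch shut (under 0.04 rad), ring folded into its recess (under 0.2 rad), extraction knob home (within 4 mm) (all of step 4 and value of joint hatch below 0.04 rad and value of joint ring below 0.2 rad and value of joint knob below 0.004 m and linear speed of each of model0, model1, model2, model3 below 0.02 m/s); the robot touches nothing.
It fails at once if the hatch is open while the extraction is off (value of joint hatch above 0.15 rad and value of joint knob below 0.02 m).
It fails at once if the bowl, bottle or bin is pushed away (over 40 mm) or the bottle tipped (distance of any of bowl, bottle, bin from where it was at the start of the episode above 0.04 m or angle between bottle's own z axis and vertical above 0.5 rad).
Of model0, model1, model2, model3 only 2 to 4 are there at a start; the rules pass over those that are not, and their reading is None.
At some moment in a run one of model0, model1, model2, model3 may be knocked a few centimetres aside while the robot is not near it.
Once in a run the grip may slacken for a moment while it holds something.
It also fails if it takes over 210 s, if anything falls off the work surface, if the arm or the gripper's body presses on something with over 40 N, if the wrist force passes 120 N, or if a joint passes its speed limit or range.

## Working session

There is one attempt and no reset: what is moved stays moved. The work goes in short steps, Python scripts to look and compute and a tool call to move; the robot and the scene stay as the last step left them, time stands still between calls to the robot, and variables do not carry over. Pictures are saved under pics/ and viewed, about 12 in all and at most 16, crops included, and the job is handed in when it is done.

Besides the shell and the picture viewer there is one more tool, called after ">>>" as a command line: name --pt "numbers of a row" for each row, then --argument value for the rest. drive_tool: Moves the arm, as the interface text tells. Its arguments: {"type":"object","properties":{"plan":{"type":"array","items":{"type":"array","items":{"type":"number"}}},"newtons":{"type":"number"}},"required":["plan"]}

```bash
ls; mkdir -p pics
cat > h.py <<'E'
from rig import *
import numpy as np, cv2
from scipy.spatial.transform import Rotation as R
def cam(n):
    o=get_obs(); c=get_calibration(n)
    K=(c["fx"],c["fy"],c["cx"],c["cy"])
    if n=="wrist":
        T=np.array(c["tool_from_camera"]); Rt=R.from_quat(o["tool_rot"]).as_matrix()
        return K,Rt@T[:3,:3],Rt@T[:3,3]+np.array(o["position"])
    return K,np.array(c["rotation"]),np.array(c["origin"])
def ray(C,uv,z):
    K,Rm,o=C; d=Rm@np.array([(uv[0]-K[2])/K[0],(uv[1]-K[3])/K[1],1]); return o+d*(z-o[2])/d[2]
def proj(C,p):
    K,Rm,o=C; q=Rm.T@(np.array(p)-o); return np.array([K[0]*q[0]/q[2]+K[2],K[1]*q[1]/q[2]+K[3]])
def rel(p,down_yaw=None,quat=None):
    """shift (mm, tool axes) and rotvec (deg) from current measured pose"""
    o=get_obs(); r=R.from_quat(o["tool_rot"])
    s=r.inv().apply(np.array(p)-np.array(o["position"]))*1000
    out=[s.round(1)]
    if quat is not None: out.append(np.degrees((r.inv()*R.from_quat(quat)).as_rotvec()).round(2))
    return out
E
python3 - <<'E'
from h import *
o=get_obs(); print({k:np.round(v,3) for k,v in o.items()})
print(R.from_quat(o["tool_rot"]).as_matrix().round(3))
for n in("scene","top","wrist"):
    cv2.imwrite(f"pics/{n}0.png",camera(n)); C=cam(n); print(n,C[0],C[2].round(3))
Z=dict(deck=0,hatch_hinge=.09,ring_bar=.083,knob_grip=.055,bowl=0,bottle=0,bin=0,model0_center=.017)
for n in("top","scene"):
  C=cam(n)
  for t in Z:
    print(n,t,[(np.round(d["location"]).astype(int).tolist(),round(d["conf"],2),ray(C,d["location"],Z[t])[:2].round(3).tolist()) for d in mark_of(n,t)][:8])
E
```

```text
pics
{'time': np.float64(0.0), 'q': array([ 1.003,  0.528,  1.434, -0.   ,  1.181, -0.178]), 'joint_velocities': array([-0.002, -0.001,  0.002, -0.   , -0.001,  0.001]), 'joint_torque': array([ -0.   , -44.004, -17.659,   0.063,   0.058,  -0.   ]), 'position': array([0.237, 0.578, 0.222]), 'tool_rot': array([ 0.694, -0.137,  0.136, -0.693]), 'ft_force': array([ 0.076, -0.74 ,  0.25 ]), 'moment': array([-0.034, -0.003, -0.005]), 'grip_width': np.float64(0.087)}
[[ 0.925 -0.001  0.379]
 [-0.379 -0.002  0.925]
 [-0.    -1.    -0.002]]
scene (427.30536011405576, 427.30536011405576, 315.1106364180089, 203.56704615810864) [ 1.11  -0.789  0.714]
top (405.1624000594783, 405.1624000594783, 316.4051748252808, 195.13836856305713) [ 0.446 -0.032  1.233]
wrist (308.6681244963447, 308.6681244963447, 319.4956423386293, 196.01865827010042) [0.175 0.604 0.382]Traceback (most recent call last):
  File "<stdin>", line 10, in <module>
  File "h.py", line 12, in ray
    K,Rm,o=C; d=Rm@np.array([(uv[0]-K[2])/K[0],(uv[1]-K[3])/K[1],1]); return o+d*(z-o[2])/d[2]
                ~~^~~~~~~~~~~~~~~~~~~~~~~~~~~~~~~~~~~~~~~~~~~~~~~~~~
ValueError: matmul: Input operand 1 has a mismatch in its core dimension 0, with gufunc signature (n?,k),(k,m?)->(n?,m?) (size 3 is different from 4)
```

```bash
sed -i 's/return K,np.array(c\["rotation"\])/Q=np.array(c["rotation"]); return K,(R.from_quat(Q).as_matrix() if Q.size==4 else Q)/' h.py
python3 - <<'E'
from h import *
print(get_calibration("top"))
Z=dict(deck=0,hatch_hinge=.09,ring_bar=.083,knob_grip=.055,bowl=0,bottle=0,bin=0,model0_center=.017)
for n in("top","scene"):
  C=cam(n)
  for t in Z:
    print(n,t,[(np.round(d["location"]).astype(int).tolist(),round(d["conf"],2),ray(C,d["location"],Z[t])[:2].round(3).tolist()) for d in mark_of(n,t)][:8])
E
```

```text
{'fx': 405.1624000594783, 'fy': 405.1624000594783, 'cx': 316.4051748252808, 'cy': 195.13836856305713, 'origin': array([ 0.4455052 , -0.03153646,  1.23305715]), 'rotation': array([ 0.70721598, -0.70602981,  0.02574049, -0.02654984])}
top deck [([290, 200], 0.78, [0.522, 0.052]), ([305, 195], 0.33, [0.537, 0.005])]
top hatch_hinge [([254, 200], 0.93, [0.516, 0.148])]
top ring_bar [([302, 198], 0.66, [0.524, 0.01])]
top knob_grip [([203, 217], 0.58, [0.469, 0.3])]
top bowl [([434, 270], 0.83, [0.313, -0.384])]
top bottle [([366, 125], 0.88, [0.755, -0.183])]
top bin [([296, 116], 0.62, [0.784, 0.032]), ([253, 201], 0.57, [0.518, 0.164])]
top model0_center [([379, 178], 0.72, [0.589, -0.219])]
scene deck [([331, 212], 0.56, [0.525, 0.062])]
scene hatch_hinge [([343, 173], 0.82, [0.514, 0.142])]
scene ring_bar [([319, 197], 0.73, [0.524, 0.007])]
scene knob_grip [([357, 162], 0.5, [0.479, 0.283]), ([290, 271], 0.32, [0.625, -0.249])]
scene bowl [([163, 271], 0.64, [0.326, -0.383])]
scene bottle [([351, 298], 0.71, [0.756, -0.196])]
scene bin [([405, 252], 0.66, [0.784, 0.022])]
scene model0_center [([289, 274], 0.85, [0.603, -0.225])]
```

View pics/top0.png

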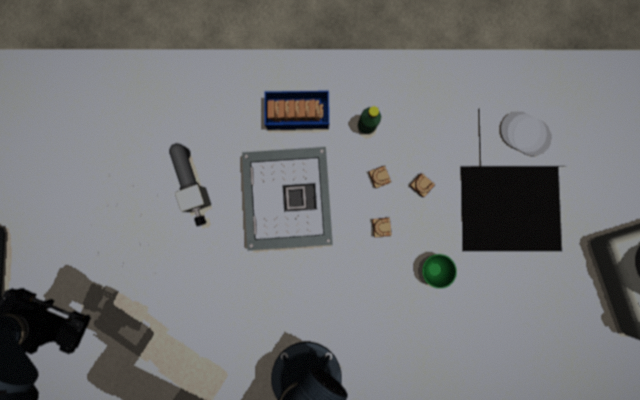

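View pics/scene0.png

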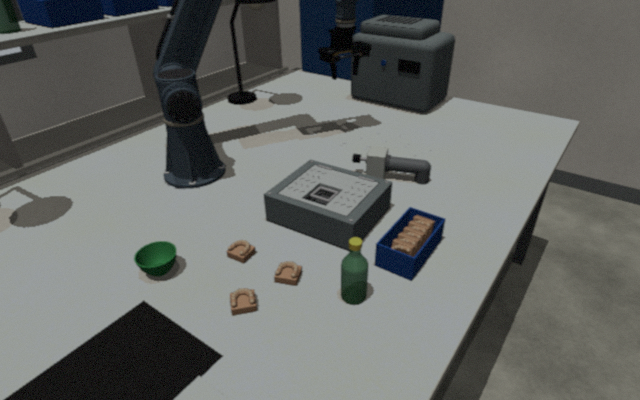

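```bash
cat >> h.py <<'E'
def down(yaw):  # tool pointing down, tool x at yaw deg
    c,s=np.cos(np.radians(yaw)),np.sin(np.radians(yaw)); x=np.array([c,s,0]); y=np.array([0,0,-1.]); 
    return R.from_matrix(np.c_[x,y,np.cross(x,y)])
def go(p,yaw=None,rot=None):
    o=get_obs(); r=R.from_quat(o["tool_rot"]); t=rot or down(yaw)
    print("shift",(r.inv().apply(np.array(p)-np.array(o["position"]))*1000).round(1),"turn",np.degrees((r.inv()*t).as_rotvec()).round(1))
E
python3 - <<'E'
from h import *
print(np.array(get_calibration("wrist")["tool_from_camera"]).round(3))
go([.45,.28,.27],17)
E
```

```text
[[ 0.     0.97   0.242 -0.067]
 [ 0.001 -0.242  0.97  -0.161]
 [ 1.    -0.    -0.001  0.   ]
 [ 0.     0.     0.     1.   ]]
shift [ 310.3  -47.5 -195.3] turn [  0.  -39.3  -0. ]
```

>>> drive_tool --pt "45 -10 -28 0 -6 0 87" --pt "90 -20 -56 0 -12 0 87" --pt "135 -30 -84 0 -18 0 87" --pt "180 -40 -112 0 -24 0 87" --pt "225 -47 -140 0 -30 0 87" --pt "270 -47 -168 0 -36 0 87" --pt "310 -47 -195 0 -39.3 0 87" --pt "310 -47 -195 0 -39.3 0 87" --pt "310 -47 -195 0 -39.3 0 87"

```text
time: 1.9
position: [0.4519, 0.278, 0.2698]
tool_rot: [0.7, 0.103, -0.103, -0.699]
ft_force: [0.3, 0.7, 0.4]
grip_width: 0.0869
```

Run:
```python
from h import *
im=camera("wrist"); cv2.imwrite("pics/w1.png",im); C=cam("wrist")
for t,z in(("knob_grip",.055),("hatch_hinge",.09),("ring_bar",.083),("deck",0)):
  print(t,[(np.round(d["location"]).astype(int).tolist(),round(d["conf"],2),ray(C,d["location"],z)[:2].round(3).tolist()) for d in mark_of("wrist",t)][:8])
print(spot_in("wrist","knob"))
```

```text
knob_grip [([344, 185], 0.61, [0.454, 0.313])]
hatch_hinge [([194, 197], 0.72, [0.511, 0.149])]
ring_bar [([76, 176], 0.57, [0.527, 0.013])]
deck []
[{'location': [342.2, 191.3], 'conf': 0.56}]
```

View pics/w1.png

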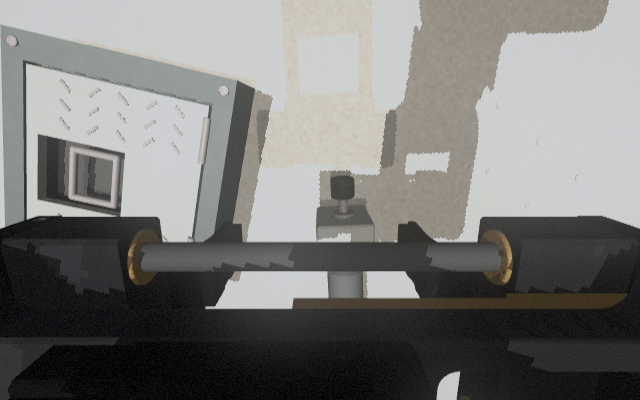

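Run:
```python
from h import *
go([.450,.312,.15],16)
```

```text
shift [ 10.1 119.5  28.8] turn [-0.   1.1 -0. ]
```

>>> drive_tool --pt "5 40 14 0 1 0 87" --pt "10 80 29 0 1 0 87" --pt "10 119 29 0 1 0 87" --pt "10 119 29 0 1 0 87" --pt "10 119 29 0 1 0 87"

```text
time: 2.7
position: [0.4503, 0.3117, 0.1505]
tool_rot: [0.7, 0.099, -0.1, -0.7]
ft_force: [0.8, -0.5, -0.4]
grip_width: 0.0868
```

Run:
```python
from h import *
im=camera("wrist"); cv2.imwrite("pics/w2.png",im[100:260,180:460].repeat(2,0).repeat(2,1)); C=cam("wrist")
for t,z in(("knob_grip",.055),):
  print(t,[(np.round(d["location"]).tolist(),round(d["conf"],2),ray(C,d["location"],z)[:2].round(4).tolist()) for d in mark_of("wrist",t)][:8])
print(spot_in("wrist","knob"), get_obs()["position"])
```

```text
knob_grip [([318.0, 210.0], 0.69, [0.461, 0.3142])]
[{'location': [318.4, 214.1], 'conf': 0.91}] [0.45235007 0.31184257 0.15284551]
```

View pics/w2.png

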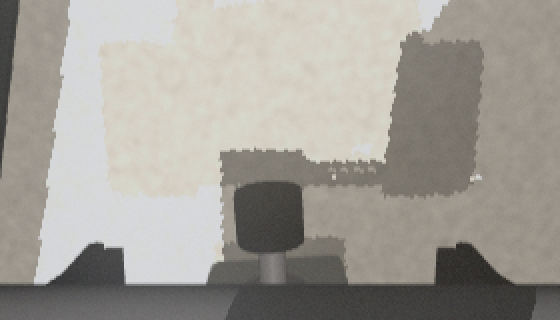

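Run:
```python
from h import *
go([.460,.314,.038],17.5)
```

```text
shift [ 7.400e+00  1.149e+02 -1.000e-01] turn [-0.  -1.5  0.3]
```

>>> drive_tool --pt "8 40 0 0 -1.5 0 87" --pt "8 80 0 0 -1.5 0 87" --pt "8 114 0 0 -1.5 0 87" --pt "8 114 0 0 -1.5 0 87" --pt "8 114 0 0 -1.5 0 0" --pt "8 114 0 0 -1.5 0 0" --pt "8 114 0 0 -1.5 0 0" --pt "8 114 0 0 -1.5 0 0" --pt "8 114 0 0 -1.5 0 0" --pt "8 114 0 0 -1.5 0 0" --newtons 30

```text
time: 3.85
position: [0.4588, 0.3134, 0.0371]
tool_rot: [-0.699, -0.108, 0.107, 0.699]
ft_force: [0.4, 0.5, 1.0]
grip_width: 0.0469
```

>>> drive_tool --pt "-10 0 0 0 0 0 0" --pt "-20 0 0 0 0 0 0" --pt "-30 0 0 0 0 0 0" --pt "-40 0 0 0 0 0 0" --pt "-42 0 0 0 0 0 0" --pt "-42 0 0 0 0 0 0" --pt "-42 0 0 0 0 0 0" --pt "-42 0 0 0 0 0 0"

```text
time: 4.65
position: [0.4151, 0.2944, 0.0366]
tool_rot: [0.702, 0.106, -0.113, -0.695]
ft_force: [2.6, -21.9, 8.8]
grip_width: 0.0293
```

>>> drive_tool --pt "0 0 0 0 0 0 87" --pt "0 0 0 0 0 0 87" --pt "0 0 0 0 0 0 87" --pt "0 0 0 0 0 0 87" --pt "0 0 0 0 0 0 87" --pt "0 -50 0 0 0 0 87" --pt "0 -100 0 0 0 0 87" --pt "0 -115 0 0 0 0 87" --pt "0 -115 0 0 0 0 87"

```text
time: 5.55
position: [0.4203, 0.3019, 0.1542]
tool_rot: [-0.698, -0.11, 0.106, 0.699]
ft_force: [-0.1, -0.9, 0.1]
grip_width: 0.0854
```

Run:
```python
from h import *
im=camera("wrist"); cv2.imwrite("pics/w3.png",im[100:260,180:460].repeat(2,0).repeat(2,1)); C=cam("wrist")
for t,z in(("knob_grip",.055),):
  print(t,[(np.round(d["location"]).tolist(),round(d["conf"],2),ray(C,d["location"],z)[:2].round(4).tolist()) for d in mark_of("wrist",t)][:8])
print(get_obs()["position"])
```

```text
knob_grip [([315.0, 196.0], 0.85, [0.4183, 0.2976])]
[0.41798872 0.30066867 0.15123701]
```

View pics/w3.png

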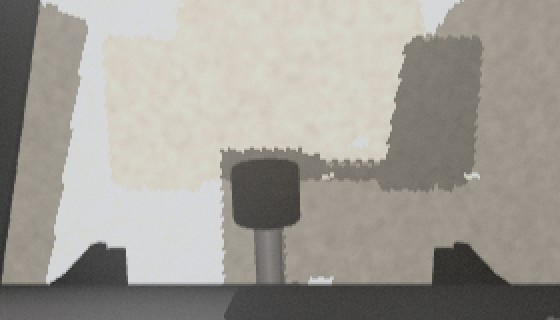

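Run:
```python
from h import *
go([.50,.045,.33],5)
```

```text
shift [   1.1 -178.8 -268.5] turn [-0.  12.5 -0. ]
```

>>> drive_tool --pt "0 -40 -30 0 3 0 87" --pt "0 -80 -75 0 6 0 87" --pt "0 -120 -120 0 9 0 87" --pt "0 -160 -165 0 12 0 87" --pt "0 -179 -210 0 12.5 0 60" --pt "0 -179 -255 0 12.5 0 24" --pt "0 -179 -268 0 12.5 0 24" --pt "0 -179 -268 0 12.5 0 24" --pt "0 -179 -268 0 12.5 0 24"

```text
time: 6.55
position: [0.4985, 0.0447, 0.3285]
tool_rot: [-0.706, -0.029, 0.032, 0.707]
ft_force: [-0.1, 0.4, -0.9]
grip_width: 0.0548
```

Run:
```python
from h import *
im=camera("wrist"); cv2.imwrite("pics/w4.png",im); C=cam("wrist")
for t,z in(("hatch_hinge",.09),("ring_bar",.083),("deck",0)):
  print(t,[(np.round(d["location"]).tolist(),round(d["conf"],2),ray(C,d["location"],z)[:2].round(4).tolist()) for d in mark_of("wrist",t)][:8])
print(spot_in("wrist","ring"))
print(get_obs()["position"],get_obs()["grip_width"])
```

```text
hatch_hinge [([394.0, 188.0], 0.89, [0.5107, 0.1464]), ([324.0, 179.0], 0.33, [0.5066, 0.0533])]
ring_bar [([289.0, 193.0], 0.72, [0.5304, 0.0082])]
deck [([322.0, 179.0], 0.86, [0.5233, 0.0528])]
[{'location': [323.2, 186.8], 'conf': 0.84}, {'location': [142.0, 109.0], 'conf': 0.36}]
[0.49855654 0.04627588 0.32983935] 0.03494737089942822
```

View pics/w4.png

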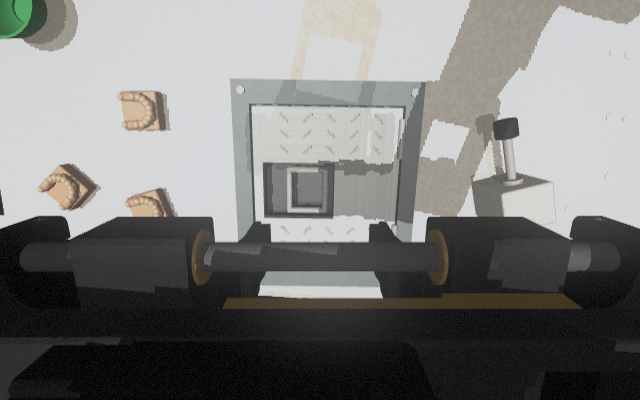

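Run:
```python
from h import *
C=cam("wrist")
A=ray(C,(231,80),.09);B=ray(C,(425,82),.09)
print(A,B,np.linalg.norm(A-B),"yaw",np.degrees(np.arctan2(-(B-A)[0],(B-A)[1])))
yaw=np.arctan2(-(B-A)[0],(B-A)[1]); x=np.array([np.cos(yaw),np.sin(yaw),0]);y=np.array([-np.sin(yaw),np.cos(yaw),0])
O=(A+B)/2+.14*x; print("deck",O,"bar",O-.049*y,"hinge",O+.095*y)
for p in((250,104),(406,104),(289,167),(290,213),(264,163),(262,218)): print(p,ray(C,p,.088)[:2].round(4))
go(np.r_[(O-.049*y)[:2],.13],np.degrees(yaw))
```

```text
[ 0.39505658 -0.0710821   0.09      ] [0.37619184 0.16564267 0.09      ] 0.23747525115272275 yaw 4.556306639897296
deck [0.52518178 0.05840171 0.09      ] bar [0.52907428 0.00955656 0.09      ] hinge [0.51763509 0.15310149 0.09      ]
(250, 104) [ 0.4211 -0.0474]
(406, 104) [0.4037 0.147 ]
(289, 167) [0.496  0.0064]
(290, 213) [0.5588 0.0119]
(264, 163) [ 0.4936 -0.0265]
(262, 218) [ 0.5694 -0.0257]
shift [ 27.4 199.8 -39.4] turn [-0.   0.6 -0.1]
```

Run:
```python
from h import *
go([.529,.0085,.16],4.6)
```

```text
shift [ 27.2 169.8 -40.4] turn [-0.   0.5 -0.1]
```

>>> drive_tool --pt "10 40 -15 0 0.5 0 24" --pt "20 80 -30 0 0.5 0 24" --pt "27 120 -40 0 0.5 0 24" --pt "27 160 -40 0 0.5 0 24" --pt "27 170 -40 0 0.5 0 24" --pt "27 170 -40 0 0.5 0 24" --pt "27 170 -40 0 0.5 0 24"

```text
time: 7.5
position: [0.5307, 0.008, 0.162]
tool_rot: [0.707, 0.029, -0.027, -0.706]
ft_force: [-0.4, 0.1, 0.0]
grip_width: 0.024
```

Run:
```python
from h import *
im=camera("wrist"); cv2.imwrite("pics/w5.png",im[100:280,160:480].repeat(2,0).repeat(2,1)); C=cam("wrist")
for t,z in(("ring_bar",.083),):
  print(t,[(np.round(d["location"]).tolist(),round(d["conf"],2),ray(C,d["location"],z)[:2].round(4).tolist()) for d in mark_of("wrist",t)][:8])
print(get_obs()["position"],get_obs()["grip_width"])
```

```text
ring_bar [([322.0, 200.0], 0.8, [0.5278, 0.0098])]
[0.53115137 0.00772471 0.16269829] 0.024105832153452956
```

View pics/w5.png

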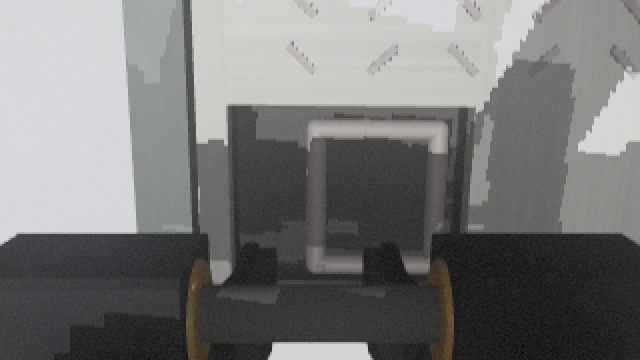

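>>> drive_tool --pt "-2 40 1 0 0 0 24" --pt "-2 75 1 0 0 0 24" --pt "-2 95 1 0 0 0 24" --pt "-2 95 1 0 0 0 24" --pt "-2 95 1 0 0 0 0" --pt "-2 95 1 0 0 0 0" --pt "-2 95 1 0 0 0 0" --pt "-2 95 1 0 0 0 0" --pt "-2 95 1 0 0 0 0" --newtons 25

```text
time: 8.5
position: [0.5294, 0.0064, 0.0674]
tool_rot: [0.708, 0.03, -0.027, -0.705]
ft_force: [-0.7, -6.8, 1.5]
grip_width: 0.0068
```

>>> drive_tool --pt "0 -10 1 0 0 0 0" --pt "0 -19.5 4 0 0 0 0" --pt "0 -28 9 0 0 0 0" --pt "0 -35.5 16 0 0 0 0" --pt "0 -41.5 24 0 0 0 0" --pt "0 -45.5 33 0 0 0 0" --pt "0 -47.5 43 0 0 0 0" --pt "0 -47.5 43 0 0 0 0" --pt "0 -47.5 43 0 0 0 0"

```text
time: 9.4
position: [0.5266, 0.0504, 0.1164]
tool_rot: [0.707, 0.031, -0.026, -0.706]
ft_force: [-1.1, -2.6, 9.6]
grip_width: 0.0071
```

```bash
cat > tr.py <<'E'
import numpy as np
def tcp(th,al,d=15):
    t,a=np.radians([th,al]); P=np.array([95,90])+96*np.array([-np.cos(t),np.sin(t)])-7*np.array([np.sin(t),np.cos(t)])
    return P+(48-d)*np.array([np.sin(a),np.cos(a)])
E
python3 - <<'E'
from tr import *
s=np.array([-6,116.])
for th in range(0,80,5):
    al=.4*th; d=tcp(th,al)-s; print(th,"y",round(-d[1],1),"z",round(d[0],1),"rx",-al)
E
```

```text
0 y -0.0 z 5.0 rx -0.0
5 y -8.4 z 5.9 rx -2.0
10 y -16.7 z 7.5 rx -4.0
15 y -24.9 z 9.9 rx -6.0
20 y -32.9 z 13.0 rx -8.0
25 y -40.7 z 16.8 rx -10.0
30 y -48.2 z 21.2 rx -12.0
35 y -55.3 z 26.3 rx -14.0
40 y -62.1 z 32.1 rx -16.0
45 y -68.3 z 38.4 rx -18.0
50 y -74.1 z 45.2 rx -20.0
55 y -79.2 z 52.6 rx -22.0
60 y -83.8 z 60.4 rx -24.0
65 y -87.7 z 68.6 rx -26.0
70 y -91.0 z 77.1 rx -28.0
75 y -93.5 z 85.9 rx -30.0
```

>>> drive_tool --pt "0 -1 5 0 0 0 0" --pt "0 -8.4 6 -2 0 0 0" --pt "0 -16.7 7.5 -4 0 0 0" --pt "0 -25 10 -6 0 0 0" --pt "0 -33 13 -8 0 0 0" --pt "0 -40.7 17 -10 0 0 0" --pt "0 -48 21 -12 0 0 0" --pt "0 -48 21 -12 0 0 0" --newtons 40

```text
time: 10.2
position: [0.525, 0.0721, 0.1631]
tool_rot: [0.777, 0.034, -0.023, -0.628]
ft_force: [2.2, -2.4, 2.1]
grip_width: 0.0063
```

Run:
```python
from tr import *
a=np.radians(12)
s=tcp(30,12)
for th in range(35,85,5):
    al=.4*th; d=tcp(th,al)-s; print(th,"y",round(-d@[np.sin(a),np.cos(a)],1),"z",round(d@[np.cos(a),-np.sin(a)],1),"rx",12-al)
from h import *
o=get_obs();print(o["q"],o["ft_force"])
```

```text
35 y -8.0 z 3.5 rx -2.0
40 y -15.8 z 7.7 rx -4.0
45 y -23.2 z 12.6 rx -6.0
50 y -30.3 z 18.1 rx -8.0
55 y -36.8 z 24.2 rx -10.0
60 y -42.9 z 30.9 rx -12.0
65 y -48.5 z 38.1 rx -14.0
70 y -53.4 z 45.8 rx -16.0
75 y -57.7 z 53.8 rx -18.0
80 y -61.4 z 62.3 rx -20.0
[ 0.04807559  0.49996552  1.72337867 -0.26679891  0.92228322 -1.44149645] [ 2.16976852 -2.40236277  2.11100729]
```

>>> drive_tool --pt "0 -8 3.5 -2 0 0 0" --pt "0 -15.8 7.7 -4 0 0 0" --pt "0 -23.2 12.6 -6 0 0 0" --pt "0 -30.3 18.1 -8 0 0 0" --pt "0 -36.8 24.2 -10 0 0 0" --pt "0 -42.9 30.9 -12 0 0 0" --pt "0 -48.5 38.1 -14 0 0 0" --pt "0 -53.4 45.8 -16 0 0 0" --pt "0 -57.7 53.8 -18 0 0 0" --pt "0 -57.7 53.8 -18 0 0 0"

```text
time: 11.2
position: [0.5203, 0.1373, 0.2079]
tool_rot: [0.866, 0.037, -0.018, -0.499]
ft_force: [5.7, -1.7, 2.0]
grip_width: 0.0064
```

Run:
```python
from h import *
im=camera("scene"); cv2.imwrite("pics/s6.png",cv2.resize(im[90:310,200:480],None,fx=2.5,fy=2.5))
```

```text
(no output)
```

View pics/s6.png

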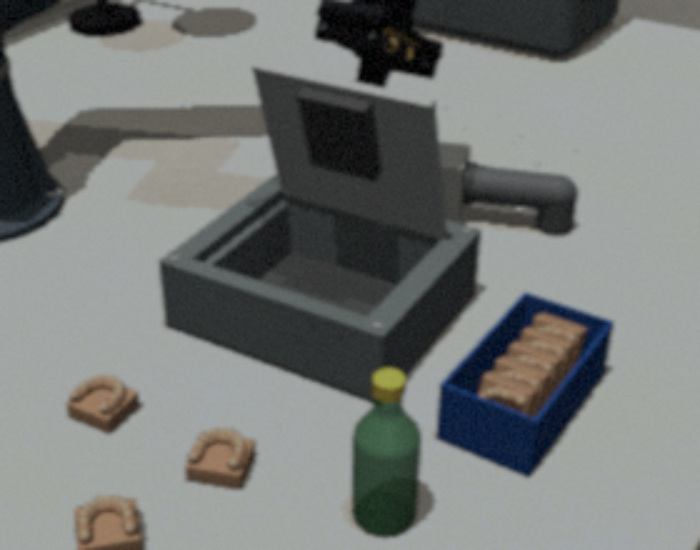

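>>> drive_tool --pt "0 0 0 0 0 0 24" --pt "0 0 0 0 0 0 24" --pt "0 0 0 0 0 0 24" --pt "0 -40 0 0 0 0 24" --pt "0 -80 0 0 0 0 24" --pt "0 -120 0 0 0 0 24" --pt "0 -160 0 0 0 0 24" --pt "0 -160 0 0 0 0 0"

```text
time: 12.05
position: [0.5127, 0.2192, 0.3498]
tool_rot: [0.864, 0.038, -0.016, -0.502]
ft_force: [-0.4, -0.3, -0.5]
grip_width: 0.0208
```

Run:
```python
from h import *
o=get_obs();print(o["position"],o["q"],o["grip_width"])
go([.528,.02,.40],4.6); go([.528,.02,.235],4.6)
```

```text
[0.5126624  0.21924733 0.34981681] [ 0.45940487  0.43917844  1.33646373 -0.48278018  1.56597151 -1.13844484] 0.020753655553394056
shift [  -0.4   55.6 -198.4] turn [29.7 -0.1  0.6]
shift [  -2.   198.8 -116.5] turn [29.7 -0.1  0.6]
```

>>> drive_tool --pt "0 0 -40 6 0 0 0" --pt "0 14 -80 12 0 0 0" --pt "0 28 -120 18 0 0 0" --pt "0 42 -160 24 0 0 0" --pt "0 56 -198 29.7 0 0.6 0" --pt "0 56 -198 29.7 0 0.6 0" --pt "0 104 -171 29.7 0 0.6 0" --pt "-1 152 -143 29.7 0 0.6 0" --pt "-2 199 -116 29.7 0 0.6 0" --pt "-2 199 -116 29.7 0 0.6 0"

```text
time: 13.05
position: [0.5193, 0.0178, 0.2244]
tool_rot: [0.707, 0.019, -0.035, -0.706]
ft_force: [-0.6, 1.4, 0.5]
grip_width: 0.0003
```

>>> drive_tool --pt "0 -10 20 0 0 0 0" --pt "0 -10 40 0 0 0 0" --pt "0 -10 55 0 0 0 0" --pt "0 -10 70 0 0 0 0" --pt "0 -10 85 0 0 0 0" --pt "0 -10 100 0 0 0 0" --pt "0 -10 112 0 0 0 0" --pt "0 -10 120 0 0 0 0"

```text
time: 13.85
position: [0.5157, 0.1373, 0.2399]
tool_rot: [0.709, 0.024, -0.031, -0.704]
ft_force: [0.2, -2.9, 2.7]
grip_width: -0.0001
```

>>> drive_tool --pt "0 0 6 0 0 0 0" --pt "0 0 12 0 0 0 0" --pt "0 0 18 0 0 0 0" --pt "0 0 22 0 0 0 0" --pt "0 0 26 0 0 0 0"

```text
time: 14.35
position: [0.5133, 0.1626, 0.2391]
tool_rot: [0.709, 0.023, -0.031, -0.705]
ft_force: [0.0, -2.4, -0.4]
grip_width: 0.0003
```

>>> drive_tool --pt "0 0 4 0 0 0 0" --pt "0 0 8 0 0 0 0" --pt "0 0 12 0 0 0 0" --pt "0 0 15 0 0 0 0"

```text
time: 14.75
position: [0.5132, 0.1644, 0.2393]
tool_rot: [0.719, 0.024, -0.033, -0.694]
ft_force: [2.9, -40.8, 1.9]
grip_width: 0.0005
```

Run:
```python
from h import *
im=camera("scene"); cv2.imwrite("pics/s7.png",cv2.resize(im[90:310,200:480],None,fx=2.5,fy=2.5))
```

```text
(no output)
```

View pics/s7.png

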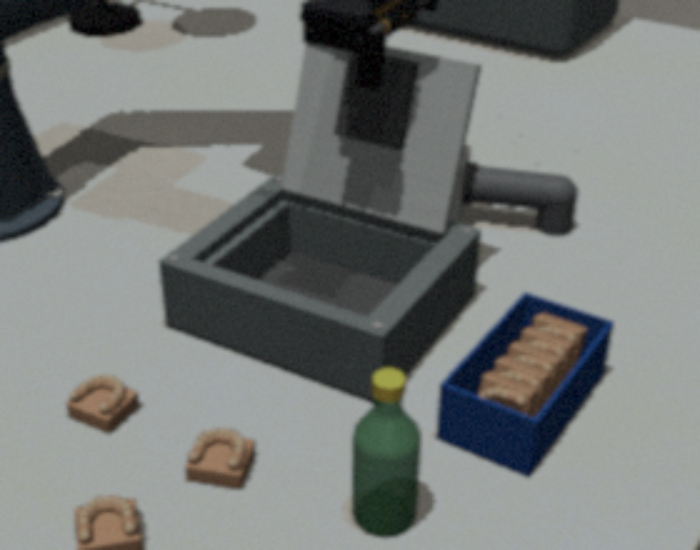

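Run:
```python
from h import *
go([.58,-.26,.33],0)
```

```text
shift [  31.   -76.2 -431.2] turn [ 2.   4.7 -0.7]
```

>>> drive_tool --pt "0 0 -30 0 0 0 0" --pt "3 -20 -75 0 1 0 40" --pt "7 -40 -122 0 2 0 87" --pt "10 -60 -170 0 3 0 87" --pt "14 -76 -218 0 4 0 87" --pt "18 -76 -266 0 4.7 0 87" --pt "21 -76 -314 0 4.7 0 87" --pt "25 -76 -362 0 4.7 0 87" --pt "28 -76 -410 0 4.7 0 87" --pt "31 -80 -443 0 4.7 0 87"

```text
time: 15.8
position: [0.5779, -0.2633, 0.3205]
tool_rot: [0.708, -0.007, -0.001, -0.706]
ft_force: [0.7, 0.3, 0.2]
grip_width: 0.0649
```

>>> drive_tool --pt "0 0 0 0 0 0 87" --pt "0 0 0 0 0 0 87"

```text
time: 16.0
position: [0.5779, -0.2609, 0.3208]
tool_rot: [0.708, -0.006, -0.001, -0.706]
ft_force: [-0.3, 0.7, 0.3]
grip_width: 0.0802
```

Run:
```python
from h import *
im=camera("wrist"); cv2.imwrite("pics/w8.png",im); C=cam("wrist"); print(get_obs()["position"])
for t,z in(("model0_center",.017),("bottle",0),("bowl",0)):
  print(t,[(np.round(d["location"]).tolist(),round(d["conf"],2),ray(C,d["location"],z)[:2].round(4).tolist()) for d in mark_of("wrist",t)][:8])
hsv=cv2.cvtColor(im,cv2.COLOR_BGR2HSV); m=((hsv[...,0]<18)&(hsv[...,1]>80)&(hsv[...,2]>70)).astype(np.uint8)*255
m[215:]=m[215:]
m=cv2.morphologyEx(m,cv2.MORPH_CLOSE,np.ones((7,7)))
for c in cv2.findContours(m,0,2)[0]:
  if cv2.contourArea(c)>300: print(np.round(cv2.minAreaRect(c)[0]),np.round(cv2.minAreaRect(c)[1]),round(cv2.minAreaRect(c)[2]),ray(C,cv2.minAreaRect(c)[0],.02)[:2].round(3))
```

```text
[ 0.57780641 -0.25994898  0.32097593]
model0_center [([348.0, 176.0], 0.7, [0.5927, -0.218])]
bottle [([368.0, 267.0], 0.93, [0.7514, -0.1802])]
bowl []
[410. 303.] [ 8. 86.] 90 [ 0.808 -0.11 ]
```

View pics/w8.png

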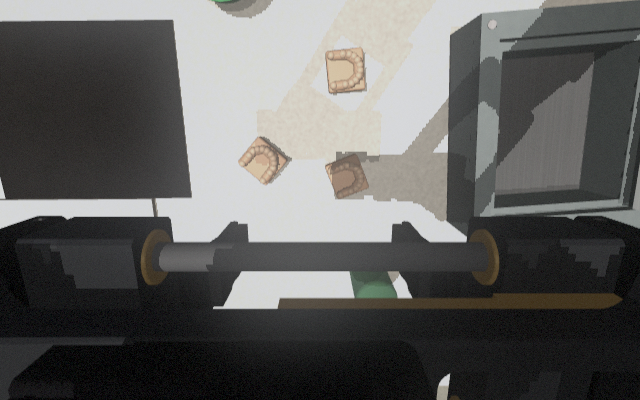

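```bash
cat >> h.py <<'E'
def models(save=None):
    C=cam("wrist"); im=camera("wrist"); b,g,r=[im[...,i].astype(int) for i in range(3)]
    m=((r-b>25)&(r>1.45*b)).astype(np.uint8)*255; m[212:]=0
    m=cv2.morphologyEx(cv2.morphologyEx(m,cv2.MORPH_OPEN,np.ones((3,3))),cv2.MORPH_CLOSE,np.ones((5,5)))
    if save: cv2.imwrite(save,im)
    for c in cv2.findContours(m,0,2)[0]:
        if cv2.contourArea(c)<300: continue
        P=np.array([ray(C,p[0],.02)[:2]*1000 for p in c],np.float32); q=cv2.minAreaRect(P)
        u=cv2.minAreaRect(c)
        print("px",np.round(u[0]),"world",np.round(q[0],1),"size",np.round(q[1]),"ang",round(q[2],1))
E
python3 - <<'E'
from h import *
models(); C=cam("wrist")
for p in((346,72),(264,160),(347,176)): print(p,ray(C,p,.025)[:2].round(3))
E
```

```text
(346, 72) [ 0.445 -0.223]
(264, 160) [ 0.567 -0.343]
(347, 176) [ 0.592 -0.22 ]
```

Run:
```python
import cv2
im=cv2.imread("pics/w8.png")
for p in((346,80),(264,165),(347,185),(346,60),(300,100),(340,130),(300,180)): print(p,im[p[1],p[0]])
```

```text
(346, 80) [132 155 182]
(264, 165) [156 183 208]
(347, 185) [113 132 156]
(346, 60) [138 162 182]
(300, 100) [194 206 212]
(340, 130) [200 212 214]
(300, 180) [218 216 216]
```

```bash
sed -i 's/(r-b>25)&(r>1.45\*b)/(r-b>15)\&(r>1.2*b)/' h.py
python3 - <<'E'
from h import *
models()
go([.592,-.220,.16],20)
E
```

```text
px [346. 176.] world [ 592.5 -220.5] size [56. 51.] ang 21.4
px [262. 160.] world [ 568.  -347.5] size [55. 52.] ang 48.6
px [345.  70.] world [ 441.8 -224.6] size [56. 52.] ang 5.2
shift [ 15.2 161.5  40.8] turn [  0.2 -20.2  -0.6]
```

Run:
```python
from h import *
go([.5925,-.2205,.12],-68.6); go([.5925,-.2205,.010],-68.6)
```

```text
shift [ 16.1 201.5  40.5] turn [ 0.6 68.4 -0.3]
shift [ 17.1 311.5  41.1] turn [ 0.6 68.4 -0.3]
```

>>> drive_tool --pt "4 25 10 0 8.5 0 87" --pt "8 50 20 0 17 0 87" --pt "12 75 30 0 25.5 0 87" --pt "16 100 40 0 34 0 87" --pt "16 125 40 0 42.5 0 87" --pt "16 150 40 0 51 0 87" --pt "16 175 40 0 59.5 0 87" --pt "16 200 40 0.5 68.4 0 87" --pt "16 200 40 0.5 68.4 0 87" --pt "16 200 40 0.5 68.4 0 87"

```text
time: 17.3
position: [0.5926, -0.2222, 0.1215]
tool_rot: [0.585, -0.4, 0.396, -0.584]
ft_force: [0.4, 0.1, 0.4]
grip_width: 0.0867
```

Run:
```python
from h import *
models()
go([.5925,-.2205,.010],-68.6)
```

```text
px [323. 187.] world [ 590.9 -213. ] size [56. 43.] ang 21.5
px [155. 135.] world [ 443.5 -223.3] size [64. 54.] ang 5.2
shift [ -2.3 112.5   0.4] turn [ 0.2  0.  -0.1]
```

>>> drive_tool --pt "-1 45 0 0 0 0 87" --pt "-1 90 0 0 0 0 87" --pt "-1 112 0 0 0 0 87" --pt "-1 112 0 0 0 0 70" --pt "-1 112 0 0 0 0 40" --pt "-1 112 0 0 0 0 40" --pt "-1 112 0 0 0 0 40" --pt "-1 112 0 0 0 0 40" --pt "-1 112 0 0 0 0 40" --pt "-1 112 0 0 0 0 40" --newtons 25

```text
time: 18.35
position: [0.5929, -0.2223, 0.0112]
tool_rot: [0.584, -0.399, 0.399, -0.583]
ft_force: [0.2, 0.6, 6.6]
grip_width: 0.0558
```

Run:
```python
from h import *
o=get_obs();print(o["position"],o["ft_force"])
go([.5925,-.2205,.17],-68.6);go([.574,.021,.17],-85.4); go([.574,.021,.036],-85.4)
```

```text
[ 0.59293697 -0.22228029  0.01117731] [0.22251613 0.56553832 6.6143848 ]
shift [-1.800e+00 -1.588e+02 -1.000e-01] turn [ 0.1 -0.1  0. ]
shift [-233.5 -159.    70.3] turn [ 0.1 16.7  0. ]
shift [-233.6  -25.    70.6] turn [ 0.1 16.7  0. ]
```

>>> drive_tool --pt "0 -40 0 0 0 0 40" --pt "0 -80 0 0 0 0 40" --pt "0 -120 0 0 0 0 40" --pt "-40 -159 12 0 4 0 40" --pt "-80 -159 24 0 8 0 40" --pt "-120 -159 36 0 12 0 40" --pt "-160 -159 48 0 16 0 40" --pt "-200 -159 60 0 16.7 0 40" --pt "-233 -159 70 0 16.7 0 40" --pt "-233 -159 70 0 16.7 0 40" --newtons 35

```text
time: 19.35
position: [0.5712, 0.0252, 0.1687]
tool_rot: [0.522, -0.481, 0.476, -0.52]
ft_force: [0.2, -0.0, 0.1]
grip_width: 0.0558
```

Run:
```python
from h import *
go([.574,.021,.036],-85.4); print(get_obs()["grip_width"],get_obs()["ft_force"])
```

```text
shift [  4.8 132.6   3.3] turn [ 0.4  0.3 -0.2]
0.055772319393761934 [ 0.20426911 -0.01132506  0.06650352]
```

>>> drive_tool --pt "4 45 3 0 0 0 40" --pt "4 90 3 0 0 0 40" --pt "4 132 3 0 0 0 40" --pt "4 132 3 0 0 0 40" --pt "4 132 3 0 0 0 66" --pt "4 132 3 0 0 0 66" --pt "4 132 3 0 0 0 66" --pt "4 85 3 0 0 0 66" --pt "4 40 3 0 0 0 66" --pt "4 0 3 0 0 0 66"

```text
time: 20.35
position: [0.5773, 0.0168, 0.1726]
tool_rot: [0.52, -0.48, 0.48, -0.519]
ft_force: [1.2, -0.2, 0.2]
grip_width: 0.0658
```

Run:
```python
from h import *
print(get_obs()["grip_width"])
models("pics/w9.png"); go([.568,-.3475,.20],-41.4)
```

```text
0.06584773170987282
px [317. 183.] world [574.1  17.5] size [57. 56.] ang 4.6
px [558. 156.] world [813.7  63.8] size [ 75. 117.] ang 0.9
shift [361.7 -19.9 -42.3] turn [ -0.6 -44.    0.4]
```

>>> drive_tool --pt "45 -10 -5 0 -6 0 87" --pt "90 -20 -10 0 -12 0 87" --pt "135 -20 -15 0 -18 0 87" --pt "180 -20 -20 0 -24 0 87" --pt "225 -20 -26 0 -30 0 87" --pt "270 -20 -32 0 -36 0 87" --pt "315 -20 -37 0 -42 0 87" --pt "361 -20 -42 0 -44 0 87" --pt "361 -20 -42 0 -44 0 87"

```text
time: 21.3
position: [0.5635, -0.3539, 0.1909]
tool_rot: [0.663, -0.251, 0.253, -0.659]
ft_force: [1.0, 0.9, 0.6]
grip_width: 0.0868
```

Run:
```python
from h import *
models(); go([.568,-.3475,.010],-41.4)
```

```text
px [328. 180.] world [ 567.8 -347.6] size [55. 53.] ang 48.3
px [336.  22.] world [ 456.  -237.9] size [72. 38.] ang 48.1
shift [  1.7 180.4   5.6] turn [ 0.2 -0.3  0. ]
```

>>> drive_tool --pt "1.5 45 5.5 0 0 0 87" --pt "1.5 90 5.5 0 0 0 87" --pt "1.5 135 5.5 0 0 0 87" --pt "1.5 170 5.5 0 0 0 87" --pt "1.5 180 5.5 0 0 0 87" --pt "1.5 180 5.5 0 0 0 40" --pt "1.5 180 5.5 0 0 0 40" --pt "1.5 180 5.5 0 0 0 40" --pt "1.5 180 5.5 0 0 0 40" --pt "1.5 180 5.5 0 0 0 40"

```text
time: 22.35
position: [0.5679, -0.3439, 0.0101]
tool_rot: [0.662, -0.251, 0.249, -0.661]
ft_force: [-0.3, 0.4, 4.3]
grip_width: 0.0556
```

>>> drive_tool --pt "0 0 0 0 0 0 40" --pt "0 -40 0 0 0 0 40" --pt "0 -80 0 0 0 0 40" --pt "0 -120 0 0 0 0 40" --pt "0 -165 0 0 0 0 40" --pt "0 -165 0 0 0 0 40"

```text
time: 22.95
position: [0.5717, -0.346, 0.1809]
tool_rot: [0.663, -0.247, 0.253, -0.659]
ft_force: [1.3, -1.2, -0.8]
grip_width: 0.0557
```

Run:
```python
from h import *
go([.484,.0135,.175],-85.4); print(get_obs()["grip_width"],get_obs()["ft_force"])
```

```text
shift [-303.7    2.3  211.5] turn [-0.1 44.   0.6]
0.05573585433844283 [ 1.33212875 -1.19983215 -0.84613077]
```

>>> drive_tool --pt "-37 0 26 0 6 0 40" --pt "-74 0 52 0 12 0 40" --pt "-111 0 78 0 18 0 40" --pt "-148 0 104 0 24 0 40" --pt "-185 0 130 0 30 0 40" --pt "-222 0 156 0 36 0 40" --pt "-259 0 182 0 42 0 40" --pt "-296 0 208 0 44 0 40" --pt "-303 0 211 0 44 0 40" --pt "-303 0 211 0 44 0 40"

```text
time: 23.95
position: [0.4792, 0.017, 0.1736]
tool_rot: [0.522, -0.481, 0.477, -0.519]
ft_force: [0.0, -1.4, -1.1]
grip_width: 0.0556
```

Run:
```python
from h import *
go([.484,.0135,.036],-85.4); print(get_obs()["grip_width"],get_obs()["ft_force"])
```

```text
shift [  4.1 137.5   5.4] turn [ 0.4  0.2 -0.1]
0.05555194322943179 [ 0.03101163 -1.40386075 -1.10902324]
```

>>> drive_tool --pt "4 45 4 0 0 0 40" --pt "4 90 4 0 0 0 40" --pt "4 137 4 0 0 0 40" --pt "4 137 4 0 0 0 40" --pt "4 137 4 0 0 0 66" --pt "4 137 4 0 0 0 66" --pt "4 137 4 0 0 0 66" --pt "4 90 4 0 0 0 66" --pt "4 45 4 0 0 0 66" --pt "4 -20 4 0 0 0 66"

```text
time: 24.95
position: [0.4847, 0.0119, 0.1826]
tool_rot: [0.52, -0.48, 0.479, -0.519]
ft_force: [1.3, 0.6, -0.9]
grip_width: 0.066
```

Run:
```python
from h import *
models(); go([.443,-.224,.20],-84.8); print(get_obs()["grip_width"])
```

```text
px [320. 187.] world [484.4   7.1] size [57. 53.] ang 4.6
px [405. 184.] world [574.  18.] size [61. 56.] ang 4.6
px [621. 157.] world [796.2  58.1] size [ 38. 117.] ang 18.6
shift [230.7  -9.4 -65.6] turn [-0.8 -0.6  0.2]
0.06584317996683395
```

>>> drive_tool --pt "46 -10 -13 0 0 0 87" --pt "92 -10 -26 0 0 0 87" --pt "138 -10 -39 0 0 0 87" --pt "184 -10 -52 0 0 0 87" --pt "230 -10 -65 0 0 0 87" --pt "230 -10 -65 0 0 0 87" --pt "230 -10 -65 0 0 0 87"

```text
time: 25.7
position: [0.4383, -0.2237, 0.1911]
tool_rot: [0.52, -0.481, 0.48, -0.518]
ft_force: [-0.1, 0.8, 0.4]
grip_width: 0.0866
```

Run:
```python
from h import *
models(); go([.443,-.224,.010],-84.8)
```

```text
px [323. 180.] world [ 440.6 -223.1] size [55. 54.] ang 6.0
shift [  2.1 180.6   5.1] turn [ 0.2 -0.7  0. ]
```

>>> drive_tool --pt "1 45 3.5 0 0 0 87" --pt "1 90 3.5 0 0 0 87" --pt "1 135 3.5 0 0 0 87" --pt "1 170 3.5 0 0 0 87" --pt "1 180 3.5 0 0 0 87" --pt "1 180 3.5 0 0 0 40" --pt "1 180 3.5 0 0 0 40" --pt "1 180 3.5 0 0 0 40" --pt "1 180 3.5 0 0 0 40" --pt "1 180 3.5 0 0 0 40"

```text
time: 26.75
position: [0.4418, -0.2236, 0.0103]
tool_rot: [0.52, -0.48, 0.479, -0.519]
ft_force: [0.3, 0.9, 7.1]
grip_width: 0.0554
```

>>> drive_tool --pt "0 0 0 0 0 0 40" --pt "0 -40 0 0 0 0 40" --pt "0 -80 0 0 0 0 40" --pt "0 -120 0 0 0 0 40" --pt "0 -165 0 0 0 0 40" --pt "0 -165 0 0 0 0 40"

```text
time: 27.35
position: [0.445, -0.2257, 0.1797]
tool_rot: [0.52, -0.476, 0.483, -0.519]
ft_force: [0.4, -1.5, -0.8]
grip_width: 0.0556
```

Run:
```python
from h import *
go([.568,.100,.175],-85.4); print(get_obs()["grip_width"],get_obs()["ft_force"])
```

```text
shift [-314.9    2.9  148.5] turn [-0.3 -0.   0.5]
0.05558588255303915 [ 0.35226067 -1.51517822 -0.75960227]
```

Run:
```python
from h import *
go([.5545,.0775,.18],-85.4)
```

```text
shift [-293.5   -2.   133.3] turn [-0.3 -0.   0.5]
```

>>> drive_tool --pt "-40 0 18 0 0 0 40" --pt "-80 0 36 0 0 0 40" --pt "-120 0 54 0 0 0 40" --pt "-160 0 72 0 0 0 40" --pt "-200 0 90 0 0 0 40" --pt "-240 0 108 0 0 0 40" --pt "-270 0 122 0 0 0 40" --pt "-291 0 132 0 0 0 40" --pt "-291 0 132 0 0 0 40"

```text
time: 28.25
position: [0.5504, 0.08, 0.173]
tool_rot: [0.521, -0.48, 0.477, -0.52]
ft_force: [0.0, -0.3, -1.6]
grip_width: 0.0556
```

Run:
```python
from h import *
go([.5545,.0775,.045],-85.4);print(get_obs()["grip_width"],get_obs()["ft_force"])
```

```text
shift [  3.1 128.    4.5] turn [ 0.3  0.2 -0.1]
0.055587611059580336 [ 0.01367685 -0.27954871 -1.60782002]
```

>>> drive_tool --pt "3 40 4 0 0 0 40" --pt "3 75 4 0 0 0 40" --pt "3 105 4 0 0 0 40" --pt "3 125 4 0 0 0 40" --pt "3 127 4 0 0 0 40" --pt "3 127 4 0 0 0 40"

```text
time: 28.85
position: [0.5532, 0.074, 0.0462]
tool_rot: [0.521, -0.482, 0.478, -0.518]
ft_force: [0.9, -0.6, -0.7]
grip_width: 0.0556
```

>>> drive_tool --pt "0 0 0 0 0 0 66" --pt "0 0 0 0 0 0 66" --pt "0 0 0 0 0 0 66" --pt "0 -50 0 0 0 0 66" --pt "0 -100 0 0 0 0 66" --pt "30 -150 0 0 0 0 66" --pt "60 -200 0 0 0 0 66" --pt "60 -200 0 0 0 0 66"

```text
time: 29.65
position: [0.5627, 0.0126, 0.2527]
tool_rot: [-0.518, 0.478, -0.482, 0.52]
ft_force: [1.2, -0.4, -0.6]
grip_width: 0.0658
```

Run:
```python
from h import *
models("pics/w10.png"); cv2.imwrite("pics/t10.png",cv2.resize(camera("top")[80:290,220:480],None,fx=2.5,fy=2.5))
```

```text
px [258. 172.] world [484.5   5.3] size [58. 56.] ang 2.7
px [322. 145.] world [563.2  44.7] size [ 72. 112.] ang 5.9
px [514. 156.] world [808.1  48.8] size [ 73. 146.] ang 0.8
```

View pics/w10.png

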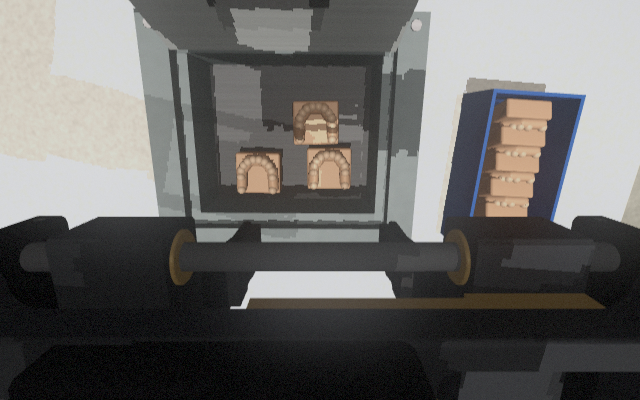

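Run:
```python
from h import *
go([.5627,.0126,.37],-85.4);go([.445,.257,.37],-85.4);go([.445,.257,.222],-85.4)
```

```text
shift [   1.  -119.4    1.3] turn [-0.2 -0.1  0.1]
shift [-251.8 -120.1  -97. ] turn [-0.2 -0.1  0.1]
shift [-252.    27.9  -97.6] turn [-0.2 -0.1  0.1]
```

>>> drive_tool --pt "0 -45 0 0 0 0 0" --pt "0 -90 0 0 0 0 0" --pt "0 -120 0 0 0 0 0" --pt "-45 -120 -18 0 0 0 0" --pt "-90 -120 -36 0 0 0 0" --pt "-135 -120 -54 0 0 0 0" --pt "-180 -120 -72 0 0 0 0" --pt "-225 -120 -90 0 0 0 0" --pt "-252 -120 -97 0 0 0 0" --pt "-252 -120 -97 0 0 0 0"

```text
time: 30.75
position: [0.4403, 0.2615, 0.3659]
tool_rot: [0.523, -0.481, 0.476, -0.519]
ft_force: [0.7, -0.3, 0.1]
grip_width: 0.0014
```

>>> drive_tool --pt "0 45 0 0 0 0 0" --pt "0 90 0 0 0 0 0" --pt "0 135 0 0 0 0 0" --pt "0 148 0 0 0 0 0" --pt "0 148 0 0 0 0 0"

```text
time: 31.25
position: [0.4402, 0.2569, 0.2158]
tool_rot: [0.523, -0.483, 0.477, -0.516]
ft_force: [-0.7, 0.2, 1.3]
grip_width: 0.0009
```

>>> drive_tool --pt "20 -10 0 0 0 0 0" --pt "35 -12 0 0 0 0 0" --pt "50 -12 0 0 0 0 0" --pt "65 -12 0 0 0 0 0" --pt "80 -12 0 0 0 0 0" --pt "95 -12 0 0 0 0 0" --pt "110 -12 0 0 0 0 0" --pt "122 -10 0 0 0 0 0" --pt "135 -8 0 0 0 0 0"

```text
time: 32.15
position: [0.4545, 0.1234, 0.2282]
tool_rot: [0.52, -0.481, 0.479, -0.519]
ft_force: [0.6, 3.0, 1.4]
grip_width: 0.0003
```

>>> drive_tool --pt "20 2 0 0 0 0 0" --pt "40 7 0 0 0 0 0" --pt "57 18 0 0 0 0 0" --pt "73 31 0 0 0 0 0" --pt "86 47 0 0 0 0 0" --pt "97 63 0 0 0 0 0" --pt "106 81 0 0 0 0 0" --pt "112 98 0 0 0 0 0" --pt "115 114 0 0 0 0 0"

```text
time: 33.05
position: [0.4622, 0.0077, 0.1125]
tool_rot: [0.521, -0.481, 0.478, -0.518]
ft_force: [0.1, -0.2, -0.2]
grip_width: 0.0003
```

>>> drive_tool --pt "0 8 0 0 0 0 0" --pt "0 14 0 0 0 0 0" --pt "0 19 0 0 0 0 0" --pt "0 22 0 0 0 0 0" --pt "0 23 0 0 0 0 0" --pt "0 23 0 0 0 0 0"

```text
time: 33.65
position: [0.4622, 0.0094, 0.0905]
tool_rot: [0.52, -0.481, 0.478, -0.519]
ft_force: [-0.0, -0.9, 0.9]
grip_width: 0.001
```

Run:
```python
from h import *
im=camera("scene"); cv2.imwrite("pics/s11.png",cv2.resize(im[90:310,200:480],None,fx=2.5,fy=2.5))
```

```text
(no output)
```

View pics/s11.png

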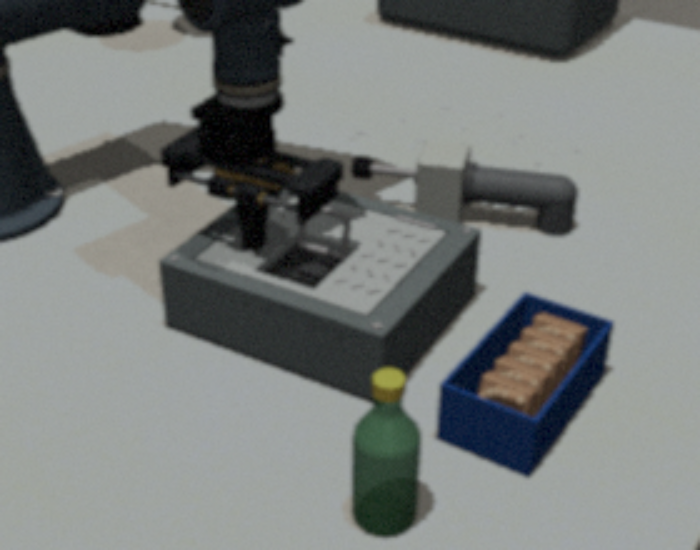

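>>> drive_tool --pt "0 2 0 0 0 0 0" --pt "0 4 0 0 0 0 0" --pt "0 4 0 0 0 0 0"

```text
time: 34.0
position: [0.4623, 0.0093, 0.0901]
tool_rot: [0.52, -0.48, 0.479, -0.519]
ft_force: [-6.9, -0.0, 37.0]
grip_width: 0.0006
```

>>> drive_tool --pt "0 -40 0 0 0 0 0" --pt "0 -80 0 0 0 0 0" --pt "0 -94 0 0 0 0 0" --pt "0 -94 0 0 0 0 0"

```text
time: 34.4
position: [0.4642, 0.009, 0.1826]
tool_rot: [-0.519, 0.479, -0.48, 0.52]
ft_force: [0.1, 0.2, -1.1]
grip_width: 0.0004
```

Run:
```python
from h import *
ey=np.array([-.0802,.9968]);ex=np.array([.9968,.0802]);O=np.array([.526,.057])
p=O+.05*ey; go([*p,.18],-85.4);go([*p,.117],-85.4);go([*(O-.03*ey),.117],-85.4)
```

```text
shift [-92.9   2.6  65.4] turn [-0.1 -0.   0. ]
shift [-93.   65.6  65.3] turn [-0.1 -0.   0. ]
shift [-13.   65.6  65.3] turn [-0.1 -0.   0. ]
```

>>> drive_tool --pt "-40 0 0 0 0 0 0" --pt "-93 0 30 0 0 0 0" --pt "-93 0 65 0 0 0 0" --pt "-93 0 65 0 0 0 0" --pt "-93 40 65 0 0 0 0" --pt "-93 65 65 0 0 0 0" --pt "-80 65 65 0 0 0 0" --pt "-65 65 65 0 0 0 0" --pt "-50 65 65 0 0 0 0" --pt "-35 65 65 0 0 0 0"

```text
time: 35.4
position: [0.5251, 0.0473, 0.1161]
tool_rot: [0.52, -0.481, 0.479, -0.519]
ft_force: [-0.1, -0.3, -0.1]
grip_width: 0.0005
```

>>> drive_tool --pt "10 0 0 0 0 0 0" --pt "22 0 0 0 0 0 0" --pt "22 0 0 0 0 0 0" --pt "22 -50 0 0 0 0 0" --pt "22 -100 0 0 0 0 0" --pt "22 -130 0 0 0 0 0" --pt "22 -130 0 0 0 0 0"

```text
time: 36.1
position: [0.5297, 0.0272, 0.2498]
tool_rot: [-0.518, 0.478, -0.481, 0.521]
ft_force: [1.3, 0.1, 1.0]
grip_width: 0.0004
```

Run:
```python
from h import *
im=camera("wrist"); cv2.imwrite("pics/w12.png",im)
print(get_obs()["position"]); go([.42,.298,.25],20)
```

```text
[0.5278784  0.02737777 0.24725216]
shift [-278.4   -2.8  -85.8] turn [  -0.  -105.4    0. ]
```

View pics/w12.png

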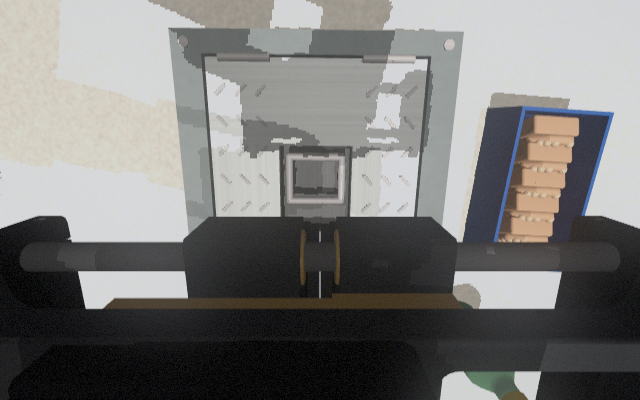

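Run:
```python
from h import *
go([.369,.280,.2],-70);go([.369,.280,.048],-70)
```

```text
shift [-264.6   47.1 -138.1] turn [ -0.  -15.4   0. ]
shift [-264.6  199.1 -138.3] turn [ -0.  -15.4   0. ]
```

>>> drive_tool --pt "-38 0 -20 0 -3 0 0" --pt "-76 0 -40 0 -6 0 0" --pt "-114 0 -60 0 -9 0 0" --pt "-152 10 -80 0 -12 0 0" --pt "-190 20 -100 0 -15 0 0" --pt "-228 34 -119 0 -15.4 0 0" --pt "-264 47 -138 0 -15.4 0 0" --pt "-264 47 -138 0 -15.4 0 0" --pt "-264 47 -138 0 -15.4 0 0"

```text
time: 37.05
position: [0.366, 0.2796, 0.1974]
tool_rot: [0.582, -0.407, 0.403, -0.578]
ft_force: [0.6, -0.2, -0.3]
grip_width: 0.0009
```

Run:
```python
from h import *
im=camera("wrist"); cv2.imwrite("pics/w13.png",im); C=cam("wrist")
print([(d["location"],d["conf"],ray(C,d["location"],.055)[:2].round(4)) for d in mark_of("wrist","knob_grip")])
go([.369,.280,.048],-70)
```

```text
[([380.0, 191.2], 0.72, array([0.4241, 0.2959]))]
shift [ -0.4 150.3   2.1] turn [ 0.3 -0.1 -0.1]
```

>>> drive_tool --pt "0 50 0 0 0 0 0" --pt "0 100 0 0 0 0 0" --pt "0 149 0 0 0 0 0" --pt "0 149 0 0 0 0 0"

```text
time: 37.55
position: [0.3634, 0.2762, 0.0432]
tool_rot: [0.584, -0.411, 0.402, -0.573]
ft_force: [-0.3, -0.7, -0.5]
grip_width: 0.0006
```

>>> drive_tool --pt "0 0 20 0 0 0 0" --pt "0 0 32 0 0 0 0" --pt "0 0 42 0 0 0 0" --pt "0 0 52 0 0 0 0" --pt "0 0 60 0 0 0 0" --pt "0 0 66 0 0 0 0" --pt "0 0 70 0 0 0 0" --pt "0 0 70 0 0 0 0"

```text
time: 38.35
position: [0.4346, 0.3041, 0.0506]
tool_rot: [-0.579, 0.407, -0.405, 0.579]
ft_force: [-0.0, 0.1, -0.6]
grip_width: 0.0003
```

>>> drive_tool --pt "0 0 3 0 0 0 0" --pt "0 0 6 0 0 0 0" --pt "0 0 8 0 0 0 0" --pt "0 0 8 0 0 0 0"

```text
time: 38.75
position: [0.438, 0.3054, 0.0492]
tool_rot: [0.582, -0.408, 0.403, -0.577]
ft_force: [-4.8, -1.9, 4.7]
grip_width: 0.0001
```

>>> drive_tool --pt "0 0 -30 0 0 0 0" --pt "0 -10 -60 0 0 0 0" --pt "0 -60 -60 0 0 0 0" --pt "0 -110 -50 0 0 0 0" --pt "0 -110 -40 0 0 0 0" --pt "0 -110 -40 0 0 0 0"

```text
time: 39.35
position: [0.4066, 0.2937, 0.1613]
tool_rot: [-0.577, 0.406, -0.406, 0.581]
ft_force: [-1.1, -0.2, 0.2]
grip_width: 0.0006
```

Run:
```python
from h import *
im=camera("wrist"); C=cam("wrist")
print([(d["location"],d["conf"],ray(C,d["location"],.055)[:2].round(4)) for d in mark_of("wrist","knob_grip")])
s=camera("scene")
print("ring_bar(scene)",[(d["location"],d["conf"],ray(cam("scene"),d["location"],.083)[:2].round(4)) for d in mark_of("scene","ring_bar")])
for t in("bowl","bottle","bin"): print(t,[ray(cam("scene"),d["location"],0)[:2].round(3) for d in mark_of("scene",t)][:1])
a=cv2.resize(im[60:260,200:560],(720,400)); b=cv2.resize(s[140:250,250:450],(720,396))
cv2.imwrite("pics/f14.png",cv2.resize(np.vstack([a,b]),(540,597)))
```

```text
[([381.4, 194.8], 0.63, array([0.4539, 0.3127]))]
ring_bar(scene) [([316.6, 196.6], 0.54, array([0.5185, 0.003 ]))]
bowl [array([ 0.319, -0.375])]
bottle [array([ 0.748, -0.193])]
bin [array([0.792, 0.017])]
```

View pics/f14.png

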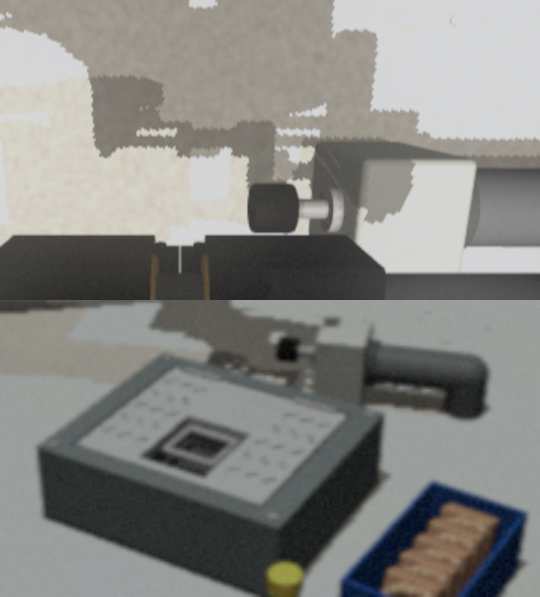

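```bash
python3 -c "
from h import *
print(hand_in())"
```

```text
the job is handed in; nothing more can be done
None
```

I finished the task and handed it in at about 39 s of robot time; `hand_in` gave no verdict.

**What I did**
- I pulled the extraction knob out about 46 mm by the camera.
- I flipped the ring up and lifted the hatch by it to about 75°. I then pushed the hatch to its stop, where the force rose to about 41 N on the fingertips.
- I put the three loose models flat in the well.
- I shut the hatch flush, pressing it down at 37 N, then folded the ring and pushed the knob home.

**Last checks**
- **Well:** the picture taken before shutting the hatch shows all three models lying flat inside it. I could not see them again afterwards.
- **Hatch and ring:** the last picture shows the hatch flush and the ring flat in its recess.
- **Knob:** the network put it about 7 mm short of its first home position. The picture and the fingertip position at about 5 N of push both fit fully home, so I took the 7 mm as measuring error. The detent would also have snapped it to the near end.
- **Bowl, bottle and bin:** all within about 10 mm of where they were first measured.
- **Gripper:** clear of everything at 0.16 m height.

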